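# Finish a battery change: sweep up the spent packs and close the hatch

## Robot

A 6-joint arm with a two-finger parallel gripper is mounted at the origin on the work surface. World frame = base frame: x ahead of the robot, y to its left, z up, the work surface at z = 0. Lengths are in mm, angles in rad, forces in N, time in s.
With the tool pointing down it reaches from about 400 to 925 mm from the base axis. Payload 12.5 kg.
Tool frame: the origin (TCP) lies midway between the tips of the shut fingers; the grasp point (between the pads) lies 19 mm behind it; z points along the fingers, y is the line along which they close (so a half turn about z gives the same grasp; the last joint's range is limited). The gripper opens to 95 mm and grips with 3 to 60 N. Pads are 20 mm wide; open, the fingers measure 119 mm over their backs; the gripper's body (75 mm by 180 mm) begins 59 mm behind the grasp point.
Start: joints at [-1.372, 0.491, 1.559, -0, 1.092, -0.106], TCP at [187.587, -596.203, 214.661] pointing down, gripper open.
Joint ranges: [-3.1, 3.1], [-0.84, 2.19], [0.05, 2.79], [-1.13, 4.28], [0.06, 2.93], [-2.69, 2.69]. Speed limits (rad/s): [2.22, 2.22, 2.79, 3.14, 3.14, 3.14].

## Interface

Orientations are given as [roll, pitch, yaw] about the fixed x, y, z axes, in that order (R = Rz(yaw) Ry(pitch) Rx(roll)).
In Python, from cell import state, read_camera, camera_info, env gives the robot as it stands.
- The arm moves only by the tool move_arm, never from a script. Its argument "commands" is a list of rows, each a list of 3 entries, a list of its own where there are three numbers: the shift along the world's x, y, z in cm, then the turn, a rotation vector about the world's x, y, z in degrees, then the opening, from 0 (shut) to 1 (fully open). A call has 1 to 10 rows; each row shifts and turns the commanded pose from where the row before left it; what a row does not reach is not made up. A row lasts 1/10 s, in which the tool goes at most 50 mm and 8.59 degrees, less where a joint would pass 70% of its speed; a pose out of reach is approached as far as the arm can. A call with a gripper value outside its range is refused whole. The fingers move at their own pace and stop on an object; the grip force is fixed at half the most. Time passes only in rows, so rows that do not move let the fingers close. It gives the time, the measured TCP pose, the force, the opening and the grip force at its end, in the units of the state.
- state(): the state, without advancing time (a new reading comes with each control period).
- read_camera(name): name is "scene" or "top"; returns the picture (400x640x3 uint8, blue, green, red); there is no depth.
- camera_info(name): a dict with "K" (3x3 intrinsics, pixels), "k1" (the pictures are not rectified: a ray, as slopes to the right and down, at radius r is drawn at 1 + k1 r^2 times it, then the intrinsics apply), "cam_to_world" (4x4, takes a point from camera to world coordinates). Camera axes: x right, y down, z forward; pixel columns grow to the right and rows downward; lengths in mm; the calibration is good to about 2 mm. A picture is of the moment at which its call begins. camera_info takes no time and is no camera call.
- env.job_done(): hands the job in; it is judged then, once.
The state is a dict: "t": time; "joints": joint angles; "qvel": joint speeds; "tau": joint torques, N m; "eef_pos": TCP position; "tcp_rot": TCP orientation; "ft_force": force on the tool from outside, world axes, zero at the start; "moment": the same for the moment, N m; "opening": opening from 0.0 (shut) to 1.0 (fully open); "grip_force": force on a finger pad.
Only numpy, scipy, OpenCV 4.12 (cv2) and the standard library are available. Lean on these libraries where they do the work, as an engineer would, in place of code of your own. Each camera call takes 0.05 s, during which the arm holds its last target. There are 200 camera calls.

## Task

Finish the battery change at this bench. First take the hand sweeper and push all the spent battery packs well into the open collecting pen with it, never touching them with the gripper; then stand the sweeper back upright on its mat and shut the pen's lid. Last, turn the loose hatch cover over and lay it rim down in the opening of the instrument's battery housing, fully home; leave the other things on the bench where they are.

Things in the scene. Friction and masses are not known exactly. Their poses are not given: they have to be found in the camera images.
- pen: Collecting pen fixed to the bench: three grey walls 40 mm high, 6 mm thick, no front wall and no raised floor (thin dark sheet level with the bench). Inside 240 mm wide (its x), 175 mm deep (its y). Origin on the bench at the middle of the open mouth; +y points into the pen, so the inside is x -120..120 mm, y 0..175 mm. A clear lid is hinged along the top of the back wall.
- lid (a joint): Angle of the pen's clear lid, rad: 0 shut (lying level on the walls), 1.75 to 1.85 standing open, leaning back past upright. Pushed forward past upright (below about 1.4) it falls shut by itself, slowly, on a damped hinge (about 3 s, under 1 N to push).
- lid_hinge (a point): Middle of the lid's hinge line, 181 mm past the mouth along the pen's y, 41 mm above the bench; the hinge lies along the pen's x.
- lid_edge (a point): Middle of the lid's free edge, on its outer face, 187 mm from the hinge (an aluminium strip, lid 252 mm wide, 5 mm thick). Standing open the edge is uppermost, some 220 mm above the bench, and the outer face looks away from the mouth. A flap 34 mm deep at this edge points forward over the pen when open; shut, it closes the mouth 6 mm in front of it.
- sweeper: Rigid hand sweeper standing on the bench, 0.2-0.33 kg: rubber block 90 mm long (its y), 34 mm deep (x), 32 mm high, under a wooden back 94 x 40 mm from 32 to 48 mm high, with an upright wooden grip in the middle, 26 mm (x) by 46 mm (y), from 48 to 124 mm high. Both long faces are alike. Origin at the centre of its underside, z up.
- mat: The sweeper's place: a thin dark rubber mat 75 mm (its x) by 170 mm (its y) level with the bench. Origin at its centre; the sweeper starts on it with its length about along the mat's y.
- cover: Hatch cover, rigid grey plastic, 0.1-0.16 kg: plate 64 mm (its x) by 100 mm (y), 12 mm thick, with a rim 48 (x) by 84 mm (y) standing 10 mm off its inner face (white label inside the rim). Origin: centre of the smooth outer face; z points from there through the plate to the rim (inner face z 12 mm, rim edge z 22 mm). Starts on the bench rim up (z up); fitted, its z points down.
- cover_rim (a point): Centre of the cover's rim edge, 22 mm from the outer face along the cover's z.
- meter: Instrument fixed to the bench, face down: grey body 210 mm (its x) by 124 mm (y), 26 mm high, with a raised central battery housing 130 by 62 mm, top 48 mm above the bench. In it an opening 90 mm (x) by 54 mm (y), 16 mm deep, fresh cells at its bottom. Origin: centre of underside, z up. The cover's long side goes along its x, either way round; fingers have room beside the housing down to 26 mm.
- hatch (a point): Centre of the opening, level with the housing's top, 48 mm above the bench. With the cover fully home the plate lies on the housing top and the rim edge is 10 mm below this point.
- pack0: Spent battery pack (four to six of the six are present; None when absent): black brick 62 mm (its x) by 40 mm (its y) by 22 mm high, 50 to 100 g. Origin at the centre of its underside.
- pack1: Spent battery pack (four to six of the six are present; None when absent): black brick 62 mm (its x) by 40 mm (its y) by 22 mm high, 50 to 100 g. Origin at the centre of its underside.
- pack2: Spent battery pack (four to six of the six are present; None when absent): black brick 62 mm (its x) by 40 mm (its y) by 22 mm high, 50 to 100 g. Origin at the centre of its underside.
- pack3: Spent battery pack (four to six of the six are present; None when absent): black brick 62 mm (its x) by 40 mm (its y) by 22 mm high, 50 to 100 g. Origin at the centre of its underside.
- pack4: Spent battery pack (four to six of the six are present; None when absent): black brick 62 mm (its x) by 40 mm (its y) by 22 mm high, 50 to 100 g. Origin at the centre of its underside.
- pack5: Spent battery pack (four to six of the six are present; None when absent): black brick 62 mm (its x) by 40 mm (its y) by 22 mm high, 50 to 100 g. Origin at the centre of its underside.
- mug: White mug, 80 mm across and 90 mm high, handle to its +y; bystander. Origin at the centre of its underside.
- tape: Roll of amber tape lying flat, 100 mm across, 25 mm high; bystander. Origin at the centre of its underside.
- jar: Small closed jar, 52 mm across, 60 mm high; bystander. Origin at the centre of its underside.
- cleaner: White cleaner bottle, 60 mm across, 170 mm high; bystander. Origin at the centre of its underside.
- driver: Screwdriver lying on the bench with a black handle; bystander. Origin under its middle.
Things that resemble listed ones, but are neither listed nor needed, are in the scene too. What is shaped like the cover but blue or pink is not meant.

How it is judged:
By the outcome, as a careful person would: the job done as asked, in the order asked, and still so for the second after the job is handed in, with the robot touching nothing.
Of pack0, pack1, pack2, pack3, pack4, pack5 only 4 to 6 are there at a start; the rules pass over those that are not, and their reading is None.
At some moment in a run one of pack0, pack1, pack2, pack3, pack4, pack5, cover may be knocked a few centimetres aside while the robot is not near it.
Once in a run the grip may slacken for a moment while it holds something.
It also fails if it takes over 210 s, if anything falls off the work surface, if the arm or the gripper's body presses on something with over 40 N, if the wrist force passes 120 N, or if a joint passes its speed limit or range.

## Working session

There is one attempt and no reset: what is moved stays moved. The work goes in short steps, Python scripts to look and compute and a tool call to move; the robot and the scene stay as the last step left them, time stands still between calls to the robot, and variables do not carry over. Pictures are saved under pics/ and viewed, at most 14 in all, crops included, and the job is handed in when it is done.

Besides the shell and the picture viewer there is one more tool, called after ">>>" by a JSON object that holds its "api" and its "payload". move_arm: Moves the arm, as the interface text tells. Its arguments: {"type":"object","properties":{"commands":{"type":"array"}},"required":["commands"]}

```bash
ls; mkdir -p pics
cat > h.py <<'E'
import numpy as np, cv2
from cell import state, read_camera, camera_info, env
def snap(cam,name,crop=None,s=1):
    im=read_camera(cam)
    cv2.imwrite('pics/raw_'+name+'.png',im)
    if crop: im=im[crop[1]:crop[3],crop[0]:crop[2]]
    if s!=1: im=cv2.resize(im,None,fx=s,fy=s,interpolation=cv2.INTER_CUBIC)
    cv2.imwrite('pics/'+name+'.png',im)
def px2w(cam,u,v,z=0):
    c=camera_info(cam);K=np.array(c['K']);T=np.array(c['cam_to_world']);k=c['k1']
    d=np.array([(u-K[0,2])/K[0,0],(v-K[1,2])/K[1,1]]);p=d.copy()
    for _ in range(30): p=d/(1+k*(p@p))
    r=T[:3,:3]@np.array([p[0],p[1],1]);o=T[:3,3]
    return o+r*(z-o[2])/r[2]
def w2px(cam,P):
    c=camera_info(cam);K=np.array(c['K']);T=np.array(c['cam_to_world']);k=c['k1']
    q=T[:3,:3].T@(np.array(P,float)-T[:3,3]);p=q[:2]/q[2];p=p*(1+k*(p@p))
    return np.array([K[0,0]*p[0]+K[0,2],K[1,1]*p[1]+K[1,2]])
E
python3 - <<'E'
from h import *
for c in('scene','top'):
    snap(c,c+'0',None,1.25); i=camera_info(c);print(np.round(i['K'],1).tolist(),i['k1'],np.round(i['cam_to_world'],2).tolist())
print(state())
E
```

```text
pics
[[430.0, 0.0, 321.5], [0.0, 430.0, 199.1], [0.0, 0.0, 1.0]] 0.006286199386823885 [[0.61, 0.46, -0.65, 1339.81], [0.79, -0.34, 0.5, -663.51], [0.01, -0.82, -0.57, 768.67], [0.0, 0.0, 0.0, 1.0]]
[[480.5, 0.0, 319.3], [0.0, 480.5, 207.1], [0.0, 0.0, 1.0]] -0.11194199346994185 [[0.03, -0.99, 0.1, 442.7], [-1.0, -0.03, -0.0, -53.85], [0.01, -0.1, -0.99, 1372.97], [0.0, 0.0, 0.0, 1.0]]
{'t': 0.1, 'joints': array([-1.37162485e+00,  4.91483807e-01,  1.55942842e+00,  5.72305953e-06,
        1.09169878e+00, -1.05624940e-01]), 'qvel': array([ 0.00069986, -0.00075708, -0.00202493, -0.00033401,  0.00035125,
       -0.0002468 ]), 'tau': array([ 2.83702670e-03, -6.13622189e+01, -2.58605397e+01,  6.93063601e-02,
        4.70532873e-02, -2.59994249e-05]), 'eef_pos': array([ 187.52334985, -595.95890745,  214.11605343]), 'tcp_rot': array([-3.14058051e+00, -1.12411221e-04,  3.04793714e-01]), 'ft_force': array([-1.03758426,  0.24346599,  0.14536279]), 'moment': array([ 0.01060097, -0.00074133,  0.04269014]), 'grip_force': 0.0, 'opening': 0.9956728556109272}
```

View pics/top0.png

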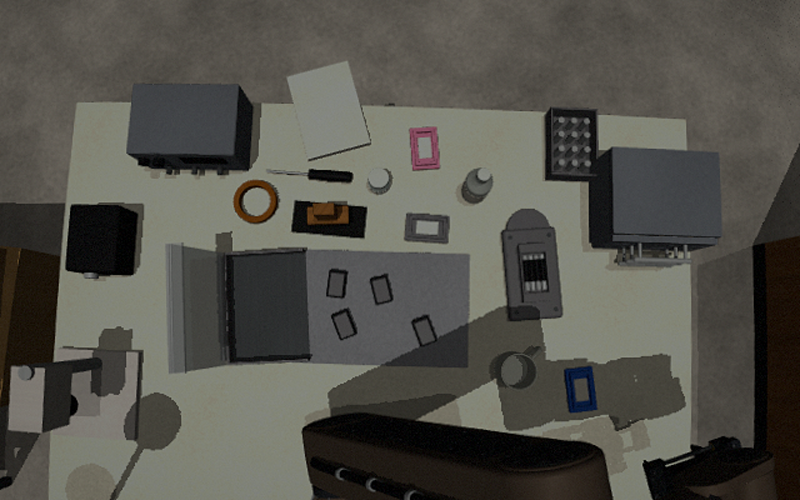

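View pics/scene0.png

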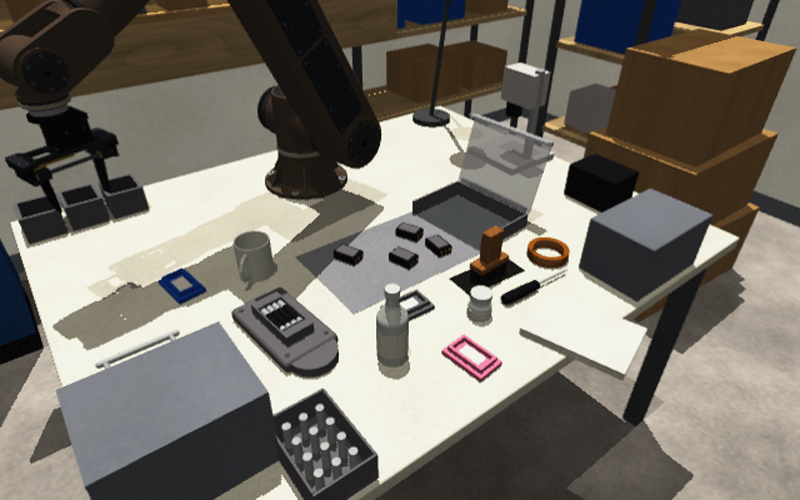

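The top view shows the pen at view (270,305), mouth facing right (−y), with 4 packs at (337,283), (381,289), (344,324) and (424,331). The sweeper and mat are at (330,216), the grey cover at (427,228) and the meter at (533,270).

Run:
```python
from h import *
im=cv2.imread('pics/raw_top0.png')[150:310,170:470]
cv2.imwrite('pics/c1.png',cv2.convertScaleAbs(cv2.resize(im,(800,427),interpolation=cv2.INTER_CUBIC),alpha=1.5))
```

```text
(no output)
```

View pics/c1.png

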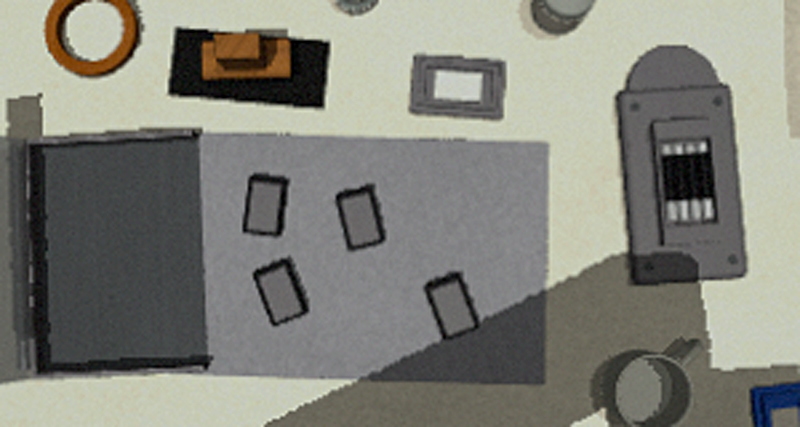

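The crop shows, in crop pixels: pen mouth corners (200,133) and (208,362), pack tops at (266,205), (360,218), (281,292) and (453,305), sweeper back (204..290, 40..80), cover (457,86), and the hatch opening around (687,180).

```bash
cat >> h.py <<'E'
def cr(u,v,z,x0=170,y0=150,s=8/3): return np.round(px2w('top',x0+u/s,y0+v/s,z),1)[:2]
E
python3 - <<'E'
from h import *
P=dict(mouthL=(200,133,40),mouthR=(209,361,40),mouthfloorL=(203,146,0),mouthfloorR=(208,356,0),backL=(43,142,40),backR=(47,365,40),
gripTL=(216,34,124),gripTR=(260,34,124),gripBL=(214,60,124),gripBR=(258,62,124),backBL=(203,79,48),backBR=(290,80,48),
backTR=(291,41,48),backTL=(204,42,48),
matTL=(177,29,0),matTR=(328,41,0),matBR=(323,107,0),matBL=(170,93,0),
p0=(266,205,22),p1=(360,218,22),p2=(281,292,22),p3=(453,305,22),
cTL=(414,56,12),cTR=(505,60,12),cBR=(501,118,12),cBL=(410,111,12),
oTL=(662,142,48),oTR=(710,138,48),oBR=(716,221,48),oBL=(666,218,48),
mTL=(617,95,26),mTR=(731,85,26),mBR=(746,276,26),mBL=(630,284,26),mug=(640,390,90))
for k,v in P.items(): print(k,cr(*v))
for a,b in [((248,176),(287,178)),((281,236),(245,232)),((337,193),(375,186)),((384,242),(350,250)),((255,268),(290,260)),((307,317),(273,324)),((427,283),(461,273)),((479,330),(445,340))]: print(cr(*a,22),cr(*b,22))
E
```

```text
mouthL [591.8 149.6]
mouthR [355.2 129.9]
mouthfloorL [582.3 151.8]
mouthfloorR [357.8 136.7]
backL [577.1 315.6]
backR [344.6 298.9]
gripTL [681.6 125.6]
gripTR [682.9  81.9]
gripBL [655.5 126.4]
gripBR [654.8  82.7]
backBL [647.9 148. ]
backBR [649.6  56.7]
backTR [691.1  57.3]
backTL [687.3 148.8]
matTL [709.7 186.5]
matTR [701.3  21.1]
matBR [628.7  23.8]
matBL [638.9 190.5]
p0 [519.5  78.9]
p1 [509.  -20.8]
p2 [428.6  59.5]
p3 [ 420.7 -121.4]
cTL [685.6 -72.7]
cTR [ 684.4 -170.9]
cBR [ 621.3 -168. ]
cBL [625.7 -70.2]
oTL [ 596.8 -334.5]
oTR [ 602.6 -385.4]
oBR [ 515.7 -392.4]
oBL [ 517.3 -339.6]
mTL [ 648.2 -290.3]
mTR [ 663.3 -413.6]
mBR [ 459.6 -430.9]
mBL [ 447.9 -307. ]
mug [ 342.5 -307. ]
[549.6  99.2] [548.8  57.8]
[487.4  61.8] [490.3  99.9]
[534.6   4.4] [543.3 -35.5]
[484.5 -46.9] [475.  -11.4]
[452.8  87.9] [462.4  51.3]
[403.4  31.3] [394.9  66.7]
[442.9 -93.4] [ 454.4 -128.9]
[ 395.4 -149.4] [ 383.9 -114. ]
```

>>> {"api": "move_arm", "payload": {"commands": [[[2.4,3.5,0],[0,0,-0.8],1],[[2.4,3.5,0],[0,0,-0.8],1],[[2.4,3.5,0],[0,0,-0.8],1],[[2.4,3.5,0],[0,0,-0.8],1],[[2.4,3.5,0],[0,0,-0.8],1],[[2.4,3.5,0],[0,0,-0.8],1],[[2.4,3.5,0],[0,0,-0.8],1],[[2.4,3.5,0],[0,0,-0.8],1],[[2.4,3.5,0],[0,0,-0.8],1],[[2.4,3.5,0],[0,0,-0.8],1]]}}

```text
t: 1.1
eef_pos: [428.2, -244.6, 214.6]
tcp_rot: [-3.141, 0.0, 0.164]
ft_force: [0.8, -1.9, 0.3]
opening: 1.001
grip_force: 0.0
```

>>> {"api": "move_arm", "payload": {"commands": [[[2.4,3.5,0],[0,0,-0.8],1],[[2.4,3.5,0],[0,0,-0.8],1],[[2.4,3.5,0],[0,0,-0.8],1],[[2.4,3.5,0],[0,0,-0.8],1],[[2.4,3.5,0],[0,0,-0.8],1],[[2.4,3.5,0],[0,0,-0.8],1],[[2.4,3.5,0],[0,0,-0.8],1],[[2.4,3.5,0],[0,0,-0.8],1],[[2.4,3.5,0],[0,0,-0.8],1],[[2.4,3.5,0],[0,0,-0.8],1]]}}

```text
t: 2.1
eef_pos: [668.2, 105.4, 214.3]
tcp_rot: [3.141, 0.001, 0.025]
ft_force: [0.7, -0.0, -0.1]
opening: 0.999
grip_force: 0.0
```

>>> {"api": "move_arm", "payload": {"commands": [[[0,0,0],[0,0,0],1],[[0,0,0],[0,0,0],1]]}}

```text
t: 2.3
eef_pos: [667.3, 104.5, 213.7]
tcp_rot: [3.141, 0.002, 0.027]
ft_force: [-0.2, -0.1, 0.1]
opening: 1.0
grip_force: 0.0
```

>>> {"api": "move_arm", "payload": {"commands": [[[0.15,-0.1,-3.5],[0,0,0],1],[[0,0,-3.5],[0,0,0],1],[[0,0,-3.5],[0,0,0],1],[[0,0,-2.5],[0,0,0],1],[[0,0,-1.7],[0,0,0],1],[[0,0,-1.0],[0,0,0],1],[[0,0,0],[0,0,0],1]]}}

```text
t: 3.0
eef_pos: [668.3, 101.9, 56.7]
tcp_rot: [3.141, 0.002, 0.025]
ft_force: [-0.1, -0.2, 0.4]
opening: 0.997
grip_force: 0.0
```

>>> {"api": "move_arm", "payload": {"commands": [[[0,0,0],[0,0,0],0.3],[[0,0,0],[0,0,0],0.3],[[0,0,0],[0,0,0],0.3],[[0,0,0],[0,0,0],0.3],[[0,0,0],[0,0,0],0.3],[[0,0,0],[0,0,0],0.3]]}}

```text
t: 3.6
eef_pos: [669.1, 102.8, 57.8]
tcp_rot: [3.141, -0.0, 0.026]
ft_force: [-0.2, -0.4, 0.7]
opening: 0.554
grip_force: 0.0
```

>>> {"api": "move_arm", "payload": {"commands": [[[0,0,0],[0,0,0],0],[[0,0,0],[0,0,0],0],[[0,0,0],[0,0,0],0],[[0,0,0],[0,0,0],0]]}}

```text
t: 4.0
eef_pos: [669.2, 103.0, 57.8]
tcp_rot: [-3.141, -0.0, 0.026]
ft_force: [0.3, 1.7, 1.6]
opening: 0.488
grip_force: 29.9
```

>>> {"api": "move_arm", "payload": {"commands": [[[0,0,2],[0,0,0],0],[[0,0,4],[0,0,0],0],[[0,0,2],[0,0,0],0],[[0,0,0],[0,0,0],0]]}}

```text
t: 4.4
eef_pos: [670.1, 102.7, 140.2]
tcp_rot: [3.141, -0.004, 0.026]
ft_force: [-0.0, 0.1, -3.1]
opening: 0.484
grip_force: 29.9
```

>>> {"api": "move_arm", "payload": {"commands": [[[-1.04,-1.37,0],[0,0,6.67],0],[[-1.04,-1.37,0],[0,0,6.67],0],[[-1.04,-1.37,0],[0,0,6.67],0],[[-1.04,-1.37,0],[0,0,6.67],0],[[-1.04,-1.37,0],[0,0,6.67],0],[[-1.04,-1.37,0],[0,0,6.67],0],[[-1.04,-1.37,0],[0,0,6.67],0],[[-1.04,-1.37,0],[0,0,6.67],0],[[-1.04,-1.37,0],[0,0,6.67],0],[[-1.04,-1.37,0],[0,0,6.67],0]]}}

```text
t: 5.4
eef_pos: [563.7, -34.7, 135.8]
tcp_rot: [-3.139, 0.001, 1.195]
ft_force: [-0.2, 0.8, -2.6]
opening: 0.482
grip_force: 29.9
```

>>> {"api": "move_arm", "payload": {"commands": [[[-1.04,-1.37,0],[0,0,6.67],0],[[-1.04,-1.37,0],[0,0,6.67],0],[[-1.04,-1.37,0],[0,0,6.67],0],[[-1.04,-1.37,0],[0,0,6.67],0],[[0,0,0],[0,0,0],0],[[0,0,0],[0,0,0],0]]}}

```text
t: 6.0
eef_pos: [523.2, -89.0, 136.7]
tcp_rot: [-3.14, -0.001, 1.652]
ft_force: [0.3, 0.2, -3.1]
opening: 0.486
grip_force: 29.9
```

Run:
```python
from h import *
snap('top','t2',(170,130,470,330),2.6667)
snap('scene','s2',(240,140,440,260),4)
```

```text
(no output)
```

View pics/s2.png

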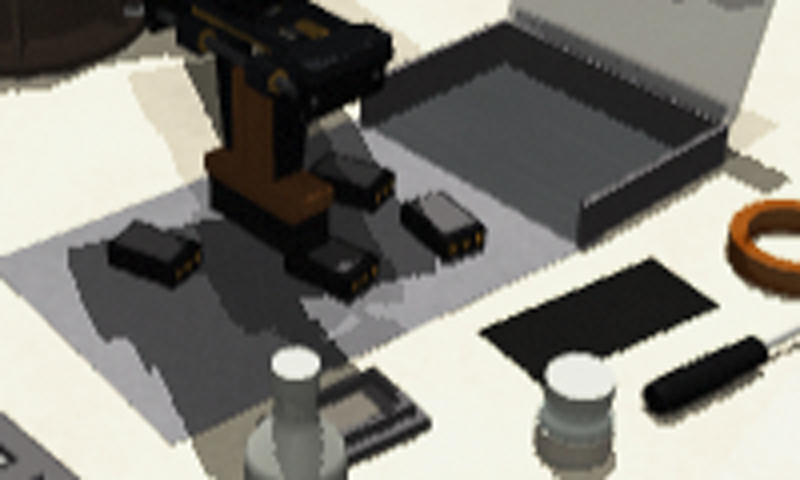

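The sweeper is held upright at about (270,170), pack positions look unchanged, and the start spot is clear. Next I lower it and sweep the right column.

>>> {"api": "move_arm", "payload": {"commands": [[[0,0,-3],[0,0,0],0],[[0,0,-3],[0,0,0],0],[[0,0,-1.2],[0,0,0],0],[[0,0,-0.4],[0,0,0],0],[[0,0,0],[0,0,0],0],[[0,0,0],[0,0,0],0]]}}

```text
t: 6.7
eef_pos: [524.1, -89.0, 62.6]
tcp_rot: [3.14, 0.001, 1.655]
ft_force: [0.6, 0.2, -3.0]
opening: 0.483
grip_force: 29.9
```

>>> {"api": "move_arm", "payload": {"commands": [[[-0.17,2,0],[0,0,0],0],[[-0.17,2,0],[0,0,0],0],[[-0.17,2,0],[0,0,0],0],[[-0.17,2,0],[0,0,0],0],[[-0.17,2,0],[0,0,0],0],[[-0.17,2,0],[0,0,0],0],[[-0.17,2,0],[0,0,0],0],[[-0.17,2,0],[0,0,0],0]]}}

```text
t: 7.5
eef_pos: [510.4, 71.8, 62.9]
tcp_rot: [3.139, 0.0, 1.655]
ft_force: [0.1, -1.3, -4.2]
opening: 0.486
grip_force: 29.9
```

Run:
```python
from h import *
snap('scene','s3',(240,140,440,260),4)
```

```text
(no output)
```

View pics/s3.png

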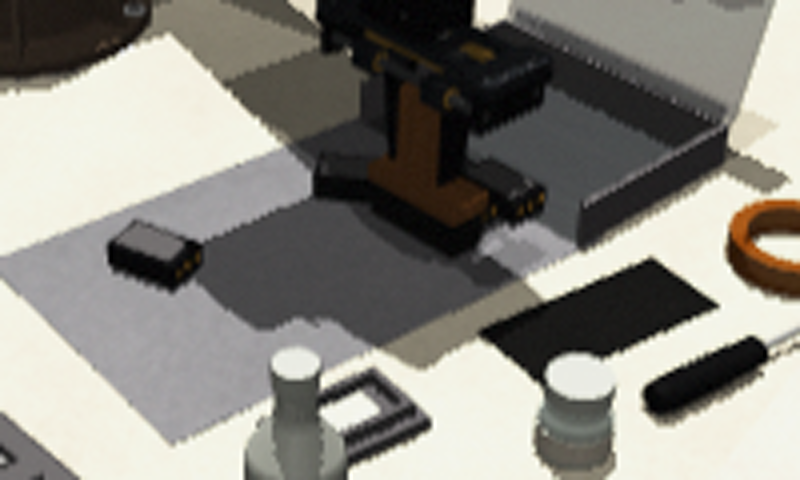

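The sweeper at about (430,190) is pushing both right-hand packs toward the mouth, with the right end of the front one at (545,195), inside the wall at (585,220). I'll continue.

>>> {"api": "move_arm", "payload": {"commands": [[[-0.17,2,0],[0,0,0],0],[[-0.17,2,0],[0,0,0],0],[[-0.17,2,0],[0,0,0],0],[[-0.17,2,0],[0,0,0],0],[[-0.17,2,0],[0,0,0],0],[[-0.17,2,0],[0,0,0],0],[[-0.12,1.4,0],[0,0,0],0],[[0,0,0],[0,0,0],0]]}}

```text
t: 8.35
eef_pos: [498.7, 206.2, 62.3]
tcp_rot: [3.14, -0.0, 1.657]
ft_force: [0.0, -0.0, -2.7]
opening: 0.487
grip_force: 29.9
```

Run:
```python
from h import *
snap('top','t4',(170,150,470,310),2.6667)
snap('scene','s4',(240,140,440,260),4)
print(camera_info('top')['K'][0][0])
a=cv2.imread('pics/t4.png');b=cv2.imread('pics/s4.png')
b=cv2.resize(b,(600,360))
o=np.zeros((600,800,3),np.uint8);o[:300,:562]=cv2.resize(a,(562,300));o[300:,:500]=b[:300,:500];cv2.imwrite('pics/m4.png',cv2.convertScaleAbs(o,alpha=1.4))
```

```text
480.456537861283
```

View pics/m4.png

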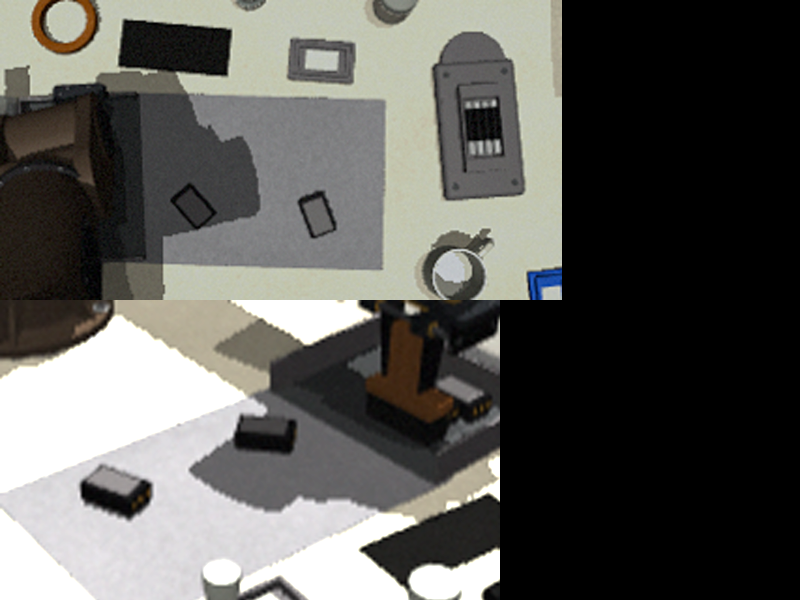

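Two packs are in front of the sweeper in the pen. p2 has been nudged and turned, now at mosaic (194,206), and p3 is unchanged at (318,215).

Run:
```python
from h import *
M=np.array([472,142]);ex=np.array([.9964,.085]);ey=np.array([-.085,.9964])
for u,v in [(194,206),(171,203),(215,209),(186,186),(201,227),(318,215),(300,198),(325,192),(336,232),(310,238)]:
    w=cr(u,v,22,s=1.8733);print(u,v,w,(w-M)@ex,(w-M)@ey)
```

```text
194 206 [427.1  64.6] -51.31735999999997 -73.30486
171 203 [430.5  99.2] -44.9886 -39.11841999999999
215 209 [423.7  33. ] -57.39112000000001 -104.5021
186 186 [456.6  77.7] -20.810059999999975 -62.759519999999995
201 227 [396.3  52.9] -83.00097999999998 -82.34473999999999
318 215 [ 419.6 -121.1] -74.57485999999999 -257.69884
300 198 [444.1 -93.4] -47.80855999999998 -232.18106
325 192 [ 454.2 -130.6] -40.906920000000014 -270.10564
336 232 [ 395.1 -148.6] -101.32415999999998 -283.01734
310 238 [ 385.1 -110.1] -108.01565999999997 -243.80594
```

>>> {"api": "move_arm", "payload": {"commands": [[[0,-1,2],[0,0,0],0],[[0,-2.3,3],[0,0,0],0],[[-0.6,-4,1],[0,0,0],0],[[-0.6,-4,0],[0,0,0],0],[[-0.7,-4,0],[0,0,0],0],[[-0.7,-4,0],[0,0,0],0],[[-0.7,-4,0],[0,0,0],0],[[-0.7,-4,0],[0,0,0],0],[[-0.7,-4,0],[0,0,0],0],[[-0.7,-4,0],[0,0,0],0]]}}

```text
t: 9.45
eef_pos: [443.5, -150.4, 121.9]
tcp_rot: [3.141, 0.0, 1.654]
ft_force: [0.4, 0.7, -2.9]
opening: 0.485
grip_force: 29.9
```

>>> {"api": "move_arm", "payload": {"commands": [[[-0.7,-3,0],[0,0,0],0],[[0,-1,0],[0,0,0],0],[[0,0,0],[0,0,0],0],[[0,0,0],[0,0,0],0]]}}

```text
t: 9.85
eef_pos: [437.3, -187.6, 121.6]
tcp_rot: [-3.141, -0.0, 1.655]
ft_force: [-1.2, 0.5, -3.9]
opening: 0.491
grip_force: 29.9
```

Run:
```python
from h import *
snap('scene','s5',(240,120,440,260),4)
```

```text
(no output)
```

View pics/s5.png

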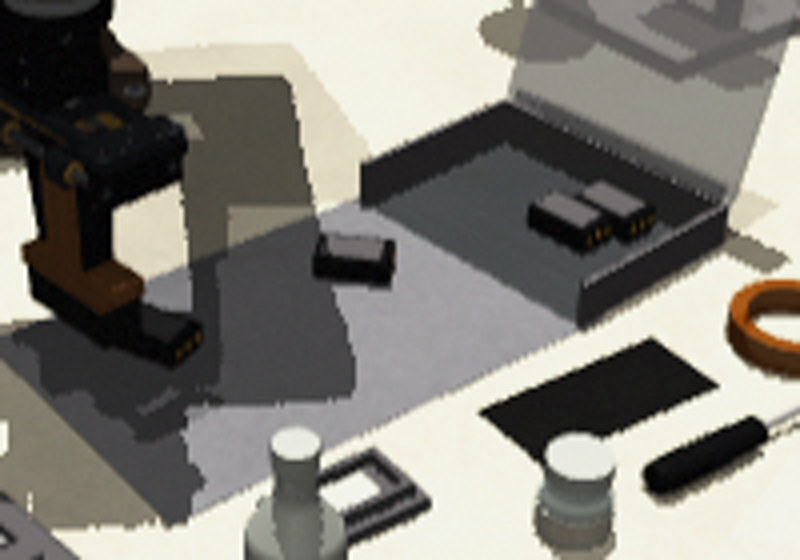

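The two packs at (570,220) and (615,210) are well inside. p2 is at (355,260), p3 at (170,330), and the sweeper is behind p3.

>>> {"api": "move_arm", "payload": {"commands": [[[0,0,-3],[0,0,0],0],[[0,0,-2],[0,0,0],0],[[0,0,-1.1],[0,0,0],0],[[0,0,0],[0,0,0],0],[[-0.17,2,0],[0,0,0],0],[[-0.17,2,0],[0,0,0],0],[[-0.17,2,0],[0,0,0],0],[[-0.17,2,0],[0,0,0],0],[[-0.17,2,0],[0,0,0],0],[[-0.17,2,0],[0,0,0],0]]}}

```text
t: 10.9
eef_pos: [427.7, -67.0, 61.7]
tcp_rot: [3.14, 0.001, 1.656]
ft_force: [-0.1, 0.6, -3.1]
opening: 0.484
grip_force: 29.9
```

>>> {"api": "move_arm", "payload": {"commands": [[[-0.17,2,0],[0,0,0],0],[[-0.17,2,0],[0,0,0],0],[[-0.17,2,0],[0,0,0],0],[[-0.17,2,0],[0,0,0],0],[[-0.17,2,0],[0,0,0],0],[[-0.17,2,0],[0,0,0],0],[[0,0,0],[0,0,0],0]]}}

```text
t: 11.6
eef_pos: [417.2, 53.8, 61.6]
tcp_rot: [3.14, 0.0, 1.658]
ft_force: [0.3, 0.6, -3.2]
opening: 0.485
grip_force: 29.9
```

Run:
```python
from h import *
snap('scene','s6',(240,140,440,260),4)
```

```text
(no output)
```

View pics/s6.png

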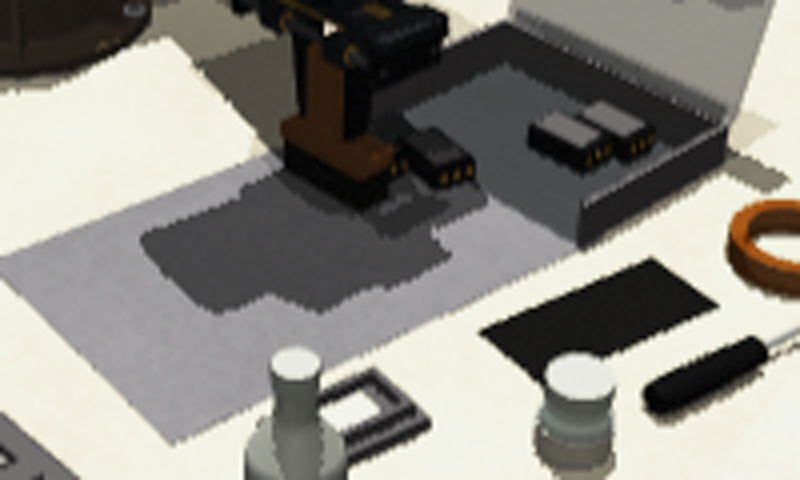

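Run:
```python
from h import *
M=np.array([472,142]);ex=np.array([.9964,.085]);ey=np.array([-.085,.9964])
for u,v,z in [(474,157,22),(437,173,22),(408,127,22),(441,124,22),(583,151,22),(530,122,22),(609,138,22),(655,128,22),(610,100,22),(405,157,22)]:
    w=np.array(px2w('scene',240+u/4,140+v/4,z)[:2]);print(u,v,w.round(),((w-M)@ex).round(),((w-M)@ey).round())
```

```text
474 157 [480. 154.] 9.0 11.0
437 173 [480. 114.] 6.0 -29.0
408 127 [412. 140.] -60.0 3.0
441 124 [425. 166.] -45.0 28.0
583 151 [526. 231.] 61.0 85.0
530 122 [467. 228.] 2.0 86.0
609 138 [524. 263.] 62.0 116.0
655 128 [536. 305.] 77.0 157.0
610 100 [481. 308.] 23.0 164.0
405 157 [446. 109.] -28.0 -31.0
```

p2 is ahead of the sweeper at pen x −60..8, the pushed pair is at x 2..77, and the pen has room on both sides. I'll push on.

>>> {"api": "move_arm", "payload": {"commands": [[[-0.17,2,0],[0,0,0],0],[[-0.17,2,0],[0,0,0],0],[[-0.17,2,0],[0,0,0],0],[[-0.17,2,0],[0,0,0],0],[[-0.17,2,0],[0,0,0],0]]}}

```text
t: 12.15
eef_pos: [408.9, 152.2, 61.2]
tcp_rot: [3.141, 0.0, 1.655]
ft_force: [-1.0, -0.2, -2.9]
opening: 0.485
grip_force: 29.9
```

>>> {"api": "move_arm", "payload": {"commands": [[[-0.17,2,0],[0,0,0],0],[[-0.17,1.5,0],[0,0,0],0],[[0,0,0],[0,0,0],0]]}}

```text
t: 12.45
eef_pos: [405.5, 187.7, 61.1]
tcp_rot: [3.14, -0.0, 1.657]
ft_force: [-0.2, -0.2, -2.8]
opening: 0.486
grip_force: 29.9
```

>>> {"api": "move_arm", "payload": {"commands": [[[0,-1,1],[0,0,0],0],[[0,-3,3],[0,0,0],0],[[0.5,-4,3],[0,0,0],0],[[2,-3,1],[0,0,0],0],[[2,-3,0],[0,0,0],0],[[0,0,0],[0,0,0],0]]}}

```text
t: 13.05
eef_pos: [452.3, 42.8, 141.9]
tcp_rot: [3.138, 0.001, 1.651]
ft_force: [0.1, 0.8, -2.5]
opening: 0.485
grip_force: 29.9
```

Run:
```python
from h import *
snap('scene','s7',(240,120,440,260),4)
```

```text
(no output)
```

View pics/s7.png

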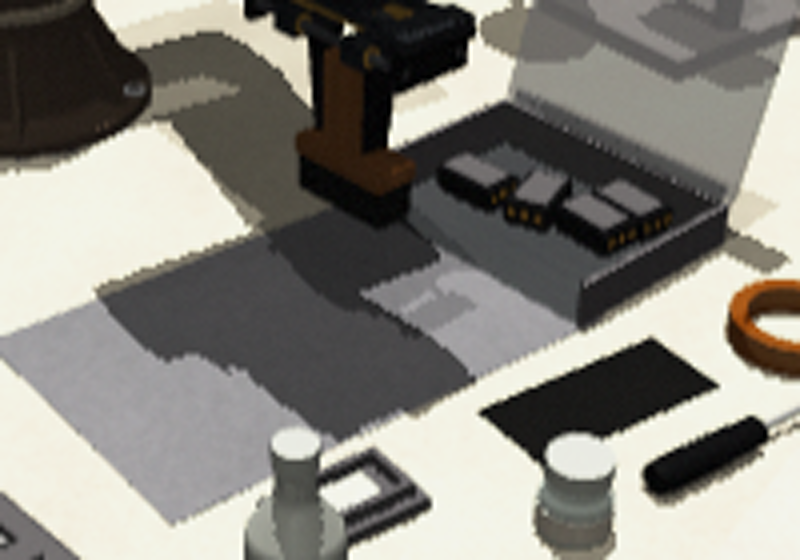

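All four packs are inside: (475,170), (540,195), (595,215) and (635,200). I'll check how far each is past the mouth.

Run:
```python
from h import *
M=np.array([472,142]);ex=np.array([.9964,.085]);ey=np.array([-.085,.9964])
for u,v,z in [(440,180,0),(490,207,0),(505,221,0),(545,229,0),(608,253,0),(670,227,0)]:
    w=np.array(px2w('scene',240+u/4,120+v/4,z)[:2]);print(u,v,((w-M)@ex).round(),((w-M)@ey).round())
print(w2px('top',[680,-120,12]))
```

```text
440 180 -99.0 82.0
490 207 -39.0 82.0
505 221 -15.0 75.0
545 229 16.0 91.0
608 253 76.0 102.0
670 227 84.0 173.0
[341.64309797 173.44677884]
```

>>> {"api": "move_arm", "payload": {"commands": [[[1.45,0.42,0],[0,0,-6.52],0],[[1.45,0.42,0],[0,0,-6.52],0],[[1.45,0.42,0],[0,0,-6.52],0],[[1.45,0.42,0],[0,0,-6.52],0],[[1.45,0.42,0],[0,0,-6.52],0],[[1.45,0.42,0],[0,0,-6.52],0],[[1.45,0.42,0],[0,0,-6.52],0],[[1.45,0.42,0],[0,0,-6.52],0],[[1.45,0.42,0],[0,0,-6.52],0],[[1.45,0.42,0],[0,0,-6.52],0]]}}

```text
t: 14.1
eef_pos: [594.7, 88.8, 140.7]
tcp_rot: [-3.141, 0.001, 0.513]
ft_force: [0.4, -0.6, -4.6]
opening: 0.482
grip_force: 29.9
```

>>> {"api": "move_arm", "payload": {"commands": [[[1.45,0.42,0],[0,0,-6.52],0],[[1.45,0.42,0],[0,0,-6.52],0],[[1.45,0.42,0],[0,0,-6.52],0],[[1.45,0.42,0],[0,0,-6.52],0],[[1.45,0.42,0],[0,0,-6.52],0],[[0,0,0],[0,0,0],0],[[0,0,0],[0,0,0],0]]}}

```text
t: 14.8
eef_pos: [666.6, 109.7, 140.3]
tcp_rot: [3.141, 0.002, -0.049]
ft_force: [-0.1, 0.0, -2.1]
opening: 0.485
grip_force: 29.9
```

>>> {"api": "move_arm", "payload": {"commands": [[[0.3,-0.4,-3],[0,0,-0.4],0],[[0,0,-3],[0,0,0],0],[[0,0,-1.4],[0,0,0],0],[[0,0,-0.5],[0,0,0],0],[[0,0,0],[0,0,0],0],[[0,0,0],[0,0,0],0]]}}

```text
t: 15.4
eef_pos: [671.2, 106.2, 62.8]
tcp_rot: [-3.141, -0.002, -0.058]
ft_force: [0.7, -0.4, -2.5]
opening: 0.484
grip_force: 29.9
```

>>> {"api": "move_arm", "payload": {"commands": [[[-0.1,-0.1,-0.2],[0,0,0],0],[[0,0,-0.2],[0,0,0],0],[[0,0,-0.1],[0,0,0],0],[[0,0,0],[0,0,0],0]]}}

```text
t: 15.8
eef_pos: [669.9, 105.1, 57.8]
tcp_rot: [3.142, -0.001, -0.058]
ft_force: [-3.0, -0.9, 6.8]
opening: 0.483
grip_force: 29.9
```

Contact (Fz +6.8 N) – release and back off upward.

>>> {"api": "move_arm", "payload": {"commands": [[[0,0,0],[0,0,0],1],[[0,0,0],[0,0,0],1],[[0,0,0],[0,0,0],1],[[0,0,0],[0,0,0],1],[[0,0,0],[0,0,0],1],[[0,0,0],[0,0,0],1]]}}

```text
t: 16.4
eef_pos: [669.7, 105.2, 56.5]
tcp_rot: [3.142, 0.0, -0.059]
ft_force: [0.4, 0.5, 0.1]
opening: 0.93
grip_force: 0.0
```

>>> {"api": "move_arm", "payload": {"commands": [[[0,0,1],[0,0,0],1],[[0,0,3],[0,0,0],1],[[0,0,4],[0,0,0],1],[[0,0,4],[0,0,0],1],[[0,0,4],[0,0,0],1],[[0,0,4],[0,0,0],1],[[0,0,4],[0,0,0],1],[[0,0,0],[0,0,0],1]]}}

```text
t: 17.2
eef_pos: [670.9, 105.3, 303.6]
tcp_rot: [-3.14, -0.01, -0.058]
ft_force: [0.5, 1.4, -0.7]
opening: 0.999
grip_force: 0.0
```

>>> {"api": "move_arm", "payload": {"commands": [[[-2.2,3.36,0],[0,0,0.9],0],[[-2.2,3.36,0],[0,0,0.9],0],[[-2.2,3.36,0],[0,0,0.9],0],[[-2.2,3.36,0],[0,0,0.9],0],[[-2.2,3.36,0],[0,0,0.9],0],[[-2.2,3.36,0],[0,0,0.9],0],[[-2.2,3.36,0],[0,0,0.9],0],[[-2.2,3.36,0],[0,0,0.9],0],[[-2.2,3.36,0],[0,0,0.9],0],[[0,0,0],[0,0,0],0]]}}

```text
t: 18.2
eef_pos: [468.9, 410.7, 296.6]
tcp_rot: [-3.141, 0.0, 0.087]
ft_force: [0.8, 0.4, 0.2]
opening: 0.216
grip_force: 0.0
```

Run:
```python
from h import *
snap('scene','s8',(240,30,460,230),3)
```

```text
(no output)
```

View pics/s8.png

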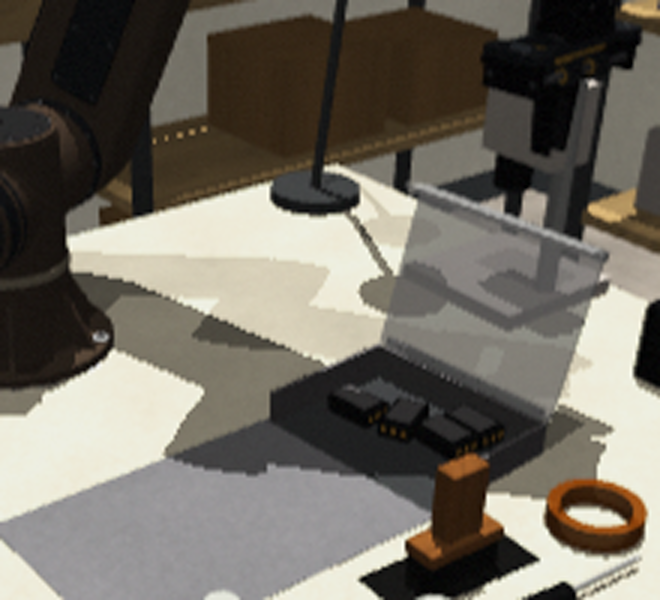

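The sweeper stands on its mat at (460,520), the lid's strip runs from (415,187) to (605,255), and the gripper is behind it. I'll descend and push forward.

>>> {"api": "move_arm", "payload": {"commands": [[[0,0,-3.5],[0,0,0],0],[[0,0,-3.5],[0,0,0],0],[[0,0,-3.5],[0,0,0],0],[[0,0,0],[0,0,0],0],[[0.15,-1.8,0],[0,0,0],0],[[0.15,-1.8,0],[0,0,0],0],[[0.15,-1.8,0],[0,0,0],0],[[0.13,-1.5,0],[0,0,0],0],[[0.13,-1.5,0],[0,0,0],0],[[0.13,-1.5,0],[0,0,0],0]]}}

```text
t: 19.25
eef_pos: [480.2, 307.1, 191.9]
tcp_rot: [-3.142, -0.0, 0.082]
ft_force: [0.5, -0.1, 0.6]
opening: 0.003
grip_force: 0.1
```

>>> {"api": "move_arm", "payload": {"commands": [[[0.13,-1.5,0],[0,0,0],0],[[0.13,-1.5,0],[0,0,0],0],[[0.13,-1.5,0],[0,0,0],0],[[0,0,0],[0,0,0],0],[[0,0,0],[0,0,0],0]]}}

```text
t: 19.75
eef_pos: [484.2, 263.4, 191.6]
tcp_rot: [-3.142, -0.0, 0.082]
ft_force: [-0.5, -0.6, -0.0]
opening: 0.005
grip_force: 0.0
```

>>> {"api": "move_arm", "payload": {"commands": [[[0,0.5,3],[0,0,0],0],[[0,0,4],[0,0,0],0],[[0,0,4],[0,0,0],0.9],[[1.7,-3.7,0],[0,0,6],0.9],[[1.7,-3.7,0],[0,0,8],0.9],[[1.7,-3.7,0],[0,0,8],0.9],[[1.7,-3.7,0],[0,0,8],0.9],[[1.7,-3.7,0],[0,0,8],0.9],[[1.7,-3.7,0],[0,0,8],0.9],[[1.7,-3.7,0],[0,0,8],0.9]]}}

```text
t: 20.75
eef_pos: [603.7, 8.7, 301.5]
tcp_rot: [3.141, -0.0, 1.032]
ft_force: [1.4, 0.7, 0.5]
opening: 0.622
grip_force: 0.0
```

>>> {"api": "move_arm", "payload": {"commands": [[[1.7,-3.7,0],[0,0,8],0.9],[[1.7,-3.7,0],[0,0,8],0.9],[[1.7,-4.0,0],[0,0,8],0.9],[[0,0,0],[0,0,5.7],0.9],[[0,0,0],[0,0,0],0.9],[[0,0,0],[0,0,0],0.9],[[0,0,0],[0,0,0],0.9],[[0,0,0],[0,0,0],0.9],[[0,0,0],[0,0,0],0.9],[[0,0,0],[0,0,0],0.9]]}}

```text
t: 21.75
eef_pos: [653.9, -104.0, 301.7]
tcp_rot: [3.141, 0.0, 1.544]
ft_force: [0.5, -0.3, 0.5]
opening: 0.898
grip_force: 0.0
```

>>> {"api": "move_arm", "payload": {"commands": [[[0,0,0],[-5,0,0],0.9],[[0,0,0],[-5,0,0],0.9],[[0,0,0],[-5,0,0],0.9],[[0,0,0],[0,0,0],0.9]]}}

```text
t: 22.15
eef_pos: [653.9, -102.7, 301.3]
tcp_rot: [3.135, 0.263, 1.545]
ft_force: [0.0, 0.2, -0.5]
opening: 0.902
grip_force: 0.0
```

Run:
```python
from h import *
print(state()['joints'])
snap('scene','s9')
a=cv2.imread('pics/raw_s9.png')[110:280,230:470]
cv2.imwrite('pics/s9.png',cv2.resize(a,None,fx=3.333,fy=3.333,interpolation=cv2.INTER_CUBIC))
```

```text
[-0.14989831  0.4746176   1.37574268 -0.27300226  1.26206181 -0.0453265 ]
```

View pics/s9.png

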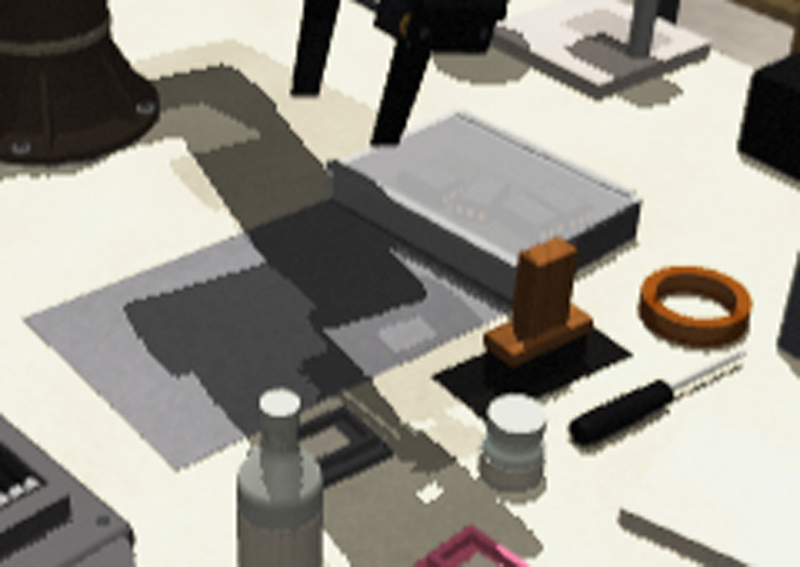

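The lid is shut, the sweeper stands on its mat at (540,330), and the cover lies unmoved at (350,445). I'll descend with a 15° lean to grip the cover's long sides.

>>> {"api": "move_arm", "payload": {"commands": [[[0,-0.6,-4],[0,0,0],0.9],[[0,0,-4],[0,0,0],0.9],[[0,0,-4],[0,0,0],0.9],[[0,0,-4],[0,0,0],0.9],[[0,0,-4],[0,0,0],0.9],[[0,0,-4],[0,0,0],0.9],[[0,0,-2],[0,0,0],0.9],[[0,0,0],[0,0,0],0.9],[[0,0,0],[0,0,0],0.9]]}}

```text
t: 23.1
eef_pos: [654.3, -111.1, 42.1]
tcp_rot: [3.134, 0.261, 1.541]
ft_force: [0.3, 0.2, 0.7]
opening: 0.902
grip_force: 0.0
```

Run:
```python
from h import *
im=read_camera('top');cv2.imwrite('pics/raw_t10.png',im)
im2=read_camera('scene')
a=cv2.resize(im[140:220,290:390],(600,480),interpolation=cv2.INTER_CUBIC)[:, :400]
b=cv2.resize(im2[190:270,290:370],(400,400),interpolation=cv2.INTER_CUBIC)
o=np.zeros((480,800,3),np.uint8);o[:,:400]=a;o[:400,400:]=b
cv2.imwrite('pics/m10.png',cv2.convertScaleAbs(o,alpha=1.5)); print(state()['eef_pos'])
```

```text
[ 654.78249785 -110.8752165    43.25624014]
```

View pics/m10.png

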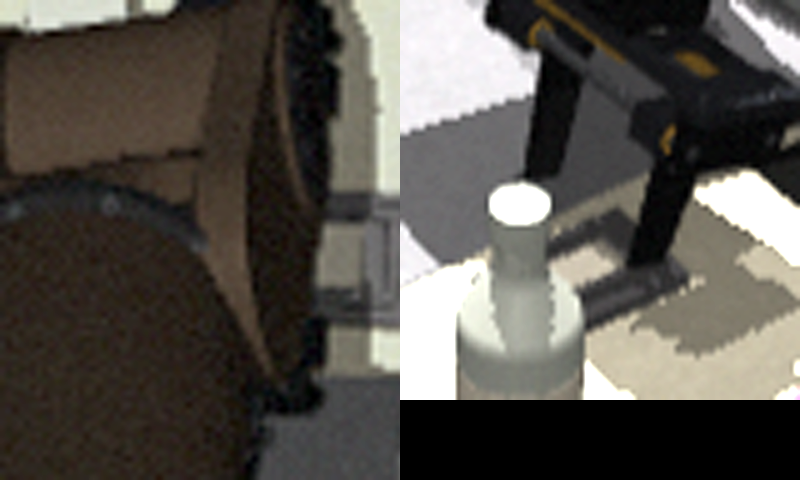

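The fingers straddle the cover, the right one at (655,240) beside its far long edge. I'll go down and grip.

>>> {"api": "move_arm", "payload": {"commands": [[[0,0,-2],[0,0,0],0.9],[[0,0,-1.2],[0,0,0],0.9],[[0,0,-0.5],[0,0,0],0.9],[[0,0,0],[0,0,0],0.9],[[0,0,0],[0,0,0],0.9]]}}

```text
t: 23.7
eef_pos: [654.3, -110.4, 5.1]
tcp_rot: [3.134, 0.262, 1.542]
ft_force: [0.4, 0.0, 0.3]
opening: 0.902
grip_force: 0.0
```

>>> {"api": "move_arm", "payload": {"commands": [[[0,0,0],[0,0,0],0.4],[[0,0,0],[0,0,0],0.4],[[0,0,0],[0,0,0],0.4],[[0,0,0],[0,0,0],0.4],[[0,0,0],[0,0,0],0.4],[[0,0,0],[0,0,0],0.4]]}}

```text
t: 24.3
eef_pos: [654.3, -110.4, 4.9]
tcp_rot: [3.133, 0.262, 1.543]
ft_force: [0.3, -0.2, 3.6]
opening: 0.668
grip_force: 30.0
```

>>> {"api": "move_arm", "payload": {"commands": [[[0,0,2],[0,0,0],0.4],[[0,0,4],[0,0,0],0.4],[[0,0,5],[0,0,0],0.4],[[-0.9,0.6,2],[7.5,-0.21,0],0.4],[[-0.9,0.6,2],[7.5,-0.21,0],0.4],[[-0.9,0.6,0],[7.5,-0.21,0],0.4],[[-0.9,0.6,0],[7.5,-0.21,0],0.4],[[-0.9,0.6,0],[7.5,-0.21,0],0.4],[[-0.9,0.6,0],[7.5,-0.21,0],0.4],[[0,0,0],[0,0,0],0.4]]}}

```text
t: 25.3
eef_pos: [598.7, -75.9, 153.0]
tcp_rot: [3.138, -0.527, 1.538]
ft_force: [0.9, -0.0, -1.7]
opening: 0.67
grip_force: 30.0
```

>>> {"api": "move_arm", "payload": {"commands": [[[-0.9,0.6,0],[7.5,-0.21,0],0.4],[[-0.9,0.6,0],[7.5,-0.21,0],0.4],[[-0.9,0.6,0],[7.5,-0.21,0],0.4],[[-0.9,0.6,0],[7.5,-0.21,0],0.4],[[-0.9,0.6,0],[7.5,-0.21,0],0.4],[[-0.9,0.6,0],[7.5,-0.21,0],0.4],[[0,0,0],[0,0,0],0.4],[[0,0,0],[0,0,0],0.4]]}}

```text
t: 26.1
eef_pos: [546.2, -38.2, 153.7]
tcp_rot: [-3.14, -1.304, 1.536]
ft_force: [-0.2, 0.4, -1.1]
opening: 0.671
grip_force: 30.0
```

Run:
```python
from h import *
from scipy.spatial.transform import Rotation as R
s=state();print(s['joints'].round(3),s['eef_pos']);print(R.from_euler('xyz',s['tcp_rot']).as_matrix().round(3))
```

```text
[-0.617  0.822  1.758  0.938  1.631 -1.109] [546.20737922 -38.2422797  153.70655316]
[[ 0.009  0.999  0.032]
 [ 0.263 -0.033  0.964]
 [ 0.965 -0.    -0.263]]
```

>>> {"api": "move_arm", "payload": {"commands": [[[0,0,-3],[0,0,0],0.4],[[0,0,-3],[0,0,0],0.4],[[0,0,-2],[0,0,0],0.4],[[0,0,-0.6],[0,0,0],0.4],[[0,0,0],[0,0,0],0.4],[[0,0,0],[0,0,0],0.4]]}}

```text
t: 26.7
eef_pos: [546.4, -38.4, 69.7]
tcp_rot: [3.129, -1.307, 1.549]
ft_force: [0.3, 1.4, -1.6]
opening: 0.667
grip_force: 30.0
```

>>> {"api": "move_arm", "payload": {"commands": [[[0,0,-0.2],[0,0,0],0.4],[[0,0,-0.2],[0,0,0],0.4],[[0,0,0],[0,0,0],0.4]]}}

```text
t: 27.0
eef_pos: [546.0, -38.5, 64.7]
tcp_rot: [3.134, -1.309, 1.543]
ft_force: [0.7, 0.3, -1.1]
opening: 0.669
grip_force: 30.0
```

>>> {"api": "move_arm", "payload": {"commands": [[[0,0,-0.2],[0,0,0],0.4],[[0,0,-0.1],[0,0,0],0.4],[[0,0,0],[0,0,0],0.4]]}}

```text
t: 27.3
eef_pos: [545.9, -38.4, 61.3]
tcp_rot: [3.136, -1.31, 1.541]
ft_force: [0.3, 0.5, -0.8]
opening: 0.667
grip_force: 30.0
```

>>> {"api": "move_arm", "payload": {"commands": [[[0,0,-0.15],[0,0,0],0.4],[[0,0,0],[0,0,0],0.4],[[0,0,0],[0,0,0],0.4]]}}

```text
t: 27.6
eef_pos: [545.9, -38.4, 60.0]
tcp_rot: [3.135, -1.31, 1.542]
ft_force: [-0.0, 0.3, -0.5]
opening: 0.672
grip_force: 30.0
```

>>> {"api": "move_arm", "payload": {"commands": [[[0,0,-0.15],[0,0,0],0.4],[[0,0,0],[0,0,0],0.4],[[0,0,0],[0,0,0],0.4]]}}

```text
t: 27.9
eef_pos: [546.0, -38.4, 59.6]
tcp_rot: [3.133, -1.312, 1.544]
ft_force: [-0.8, -1.4, 7.3]
opening: 0.666
grip_force: 30.0
```

>>> {"api": "move_arm", "payload": {"commands": [[[0,0,0.05],[0,0,0],0.4],[[0,0,0],[0,0,0],0.6],[[0,0,0],[0,0,0],0.8],[[0,0,0],[0,0,0],0.95],[[0,0,0],[0,0,0],0.95],[[0,0,0],[0,0,0],0.95],[[0,0,0],[0,0,0],0.95]]}}

```text
t: 28.6
eef_pos: [546.0, -38.4, 58.9]
tcp_rot: [3.135, -1.31, 1.542]
ft_force: [0.4, -0.1, 0.2]
opening: 0.948
grip_force: 0.0
```

>>> {"api": "move_arm", "payload": {"commands": [[[0,-1,0.27],[0,0,0],0.95],[[0,-3,0.8],[0,0,0],0.95],[[0,-3,0.8],[0,0,0],0.95],[[0,-2,2],[0,0,0],0.95],[[0,-1,4],[0,0,0],0.95],[[0,0,5],[0,0,0],0.95],[[0,0,5],[0,0,0],0.95],[[0,0,0],[0,0,0],0.95]]}}

```text
t: 29.4
eef_pos: [546.5, -139.6, 243.2]
tcp_rot: [3.107, -1.304, 1.569]
ft_force: [0.4, -0.2, -0.5]
opening: 0.95
grip_force: 0.0
```

Run:
```python
from h import *
im=read_camera('scene');cv2.imwrite('pics/raw_s11.png',im)
im2=read_camera('top');cv2.imwrite('pics/raw_t11.png',im2)
print(w2px('scene',[546,-34,0]),w2px('scene',[546,-34,100]),w2px('top',[546,-34,100]))
a=cv2.resize(im[130:240,260:380],(480,440),interpolation=cv2.INTER_CUBIC)
b=cv2.resize(im2[150:300,255:335],(320,600),interpolation=cv2.INTER_CUBIC)
o=np.zeros((600,800,3),np.uint8);o[:440,:480]=a;o[:,480:]=b
cv2.imwrite('pics/m11.png',cv2.convertScaleAbs(o,alpha=1.4)); print(state()['eef_pos'])
```

```text
[325.17586785 215.44546601] [325.70229873 187.19762581] [309.7616671  216.52868604]
[ 545.79088574 -138.90779002  238.52755558]
```

View pics/m11.png

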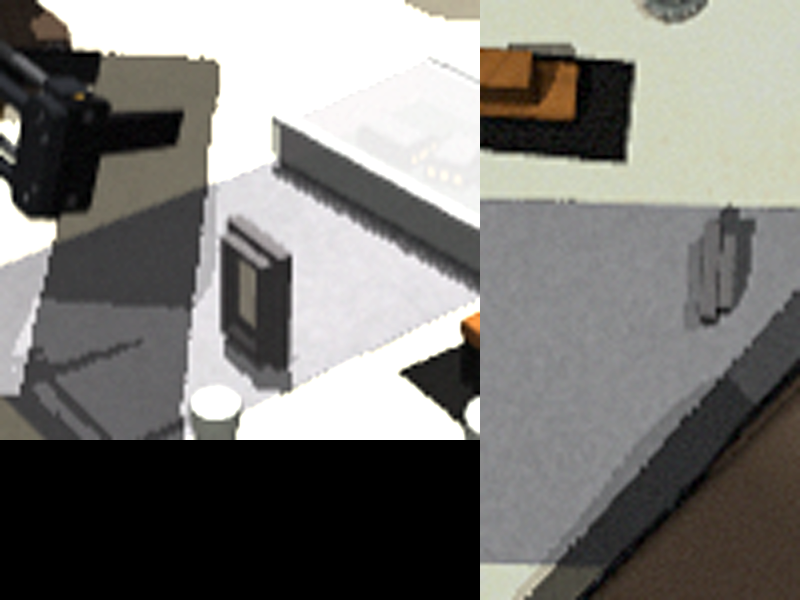

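The cover stands upright on its end at left (255,290), rim facing the gripper, and at right (712,265) in the top view. I'll compare that with the expected corners.

Run:
```python
from h import *
for x,y in [(578,-33),(578,-45),(514,-33),(514,-45)]:
    p=w2px('top',[x,y,100]);print(x,y,(480+(p[0]-255)*4,(p[1]-150)*4))
for u,v in [(710,222),(722,222),(690,318),(718,318)]: print(u,v,px2w('top',255+(u-480)/4,150+v/4,100).round(1))
g=cv2.cvtColor(cv2.imread('pics/raw_t11.png'),cv2.COLOR_BGR2GRAY)
print(g[200:234,304:324])
```

```text
578 -33 (np.float64(699.1245897204096), np.float64(218.20103479661088))
578 -45 (np.float64(717.1312753070201), np.float64(218.76704815448875))
514 -33 (np.float64(695.9580961540569), np.float64(314.1606961453725))
514 -45 (np.float64(714.0521135997374), np.float64(314.72923727118393))
710 222 [575.7 -40.3 100. ]
722 222 [575.9 -48.3 100. ]
690 318 [511.3 -29.1 100. ]
718 318 [511.9 -47.7 100. ]
[[138 139 141 146 143 145 145 145 144 145 148 153 149 132 151 153 151 149
  151 150]
 [112 113 115 121 122 122 121 123 121 121 123 132 115  78 125 125 134 131
  132 136]
 [ 96  96  95  95  96  96  95  94  95  93  89  70  41  45  44  54  95  90
   94  99]
 [ 96  96  97 101 100  96  98  95  95  93  88  41  44  50  47  59 102  97
   93  97]
 [ 98 100  98  99  97 100  95  95  87  85  75  47  50  50  48  57  89  82
   78  82]
 [ 99  98  98 100 100 100  98  87  74  71  56  44  50  48  45  50  50  47
   47  56]
 [ 98  96  95  98 100  98  93  77  74  73  72  38  46  48  49  51  45  50
   45  58]
 [ 96  96  96  98  97  98  95  76  75  75  72  35  47  49  48  50  48  45
   48  57]
 [100 100  99  95  95
[... 1489 characters left out ...]
  99  96
   96  94]
 [100  96  77  78  75  63  79  76  78  77  53  68  66  65  55  78 100 100
   98  97]
 [102  97  76  79  76  62  77  76  80  72   9  26  23  41  80  98 101  99
   99  98]
 [102  96  79  83  79  69  68  67  71  71  23  58  54  71 100  97  98 100
   97  97]
 [101  95  79  80  81  77  36  41  46  53  43  97  92  99 101  98  95  99
   97  98]
 [ 98  97  80  81  82  77  43  26  25  33  63 104 103 100 101  99 100  94
   95  97]
 [ 98  97  81  79  79  82  80  61  71  74  88  99  98  99 100 100  98  97
   94  95]
 [ 98  96  89  86  85  94  98  94 103  98  94  93  97  96  96  98 101  97
   96  99]
 [ 98  96  96  97  96  98 101 101 100  99  95  97  96  99  98 100 100  97
   98 101]]
```

>>> {"api": "move_arm", "payload": {"commands": [[[0,0,1],[-7.5,0.2,0],0.95],[[0,0,1],[-7.5,0.2,0],0.95],[[0,1,0],[-7.5,0.2,0],0.95],[[0,1,0],[-7.5,0.2,0],0.95],[[0,1,0],[-7.5,0.2,0],0.95],[[0,1,0],[-7.5,0.2,0],0.95],[[0,1,0],[-7.5,0.2,0],0.95],[[0,1,0],[-7.5,0.2,0],0.95],[[0,1,0],[-7.5,0.2,0],0.95],[[0,1,0],[-7.5,0.2,0],0.95]]}}

```text
t: 30.5
eef_pos: [546.0, -58.5, 256.9]
tcp_rot: [3.133, 0.005, 1.544]
ft_force: [0.0, -0.4, -0.4]
opening: 0.95
grip_force: 0.0
```

>>> {"api": "move_arm", "payload": {"commands": [[[0,1.5,0],[-7.5,0.2,0],0.95],[[0,1.5,0],[-7.5,0.2,0],0.95],[[0,1.5,0],[-7.5,0.2,0],0.95],[[0,1.5,0],[-7.5,0.2,0],0.95],[[0,1.5,0],[-7.5,0.2,0],0.95],[[0,0,0],[0,0,0],0.95],[[0,0,0],[0,0,0],0.95]]}}

```text
t: 31.2
eef_pos: [545.9, 17.1, 256.0]
tcp_rot: [3.137, 0.654, 1.548]
ft_force: [-0.0, 0.2, -1.5]
opening: 0.954
grip_force: 0.0
```

```bash
cat >> h.py <<'E'
from scipy.spatial.transform import Rotation as R
def st():
    s=state();m=R.from_euler('xyz',s['tcp_rot']).as_matrix()
    print(s['joints'].round(3),s['eef_pos'].round(1));print(m.round(3))
E
python3 -c "
from h import *
st()"
```

```text
[ 0.207  0.44   1.694 -0.674  1.255  0.526] [545.9  17.1 256. ]
[[ 0.018  1.    -0.009]
 [ 0.794 -0.02  -0.608]
 [-0.608  0.003 -0.794]]
```

>>> {"api": "move_arm", "payload": {"commands": [[[0,-0.2,-4],[0,0,-0.5],0.95],[[0,-0.3,-4],[0,0,-0.5],0.95],[[0,0,-3.6],[0,0,0],0.95],[[0,-1.5,-2],[0,0,0],0.95],[[0,-1.5,-2],[0,0,0],0.95],[[0,-1.5,-2],[0,0,0],0.95],[[0,-1.5,-1.9],[0,0,0],0.95],[[0,0,0],[0,0,0],0.95],[[0,0,0],[0,0,0],0.95]]}}

```text
t: 32.1
eef_pos: [545.9, -49.4, 63.0]
tcp_rot: [3.133, 0.654, 1.524]
ft_force: [-0.9, 0.1, 0.3]
opening: 0.952
grip_force: 0.0
```

Run:
```python
from h import *
st()
im=read_camera('scene');cv2.imwrite('pics/raw_s12.png',im)
a=cv2.imread('pics/raw_s11.png')
# template check: standing cover lower part same?
print(np.abs(im[205:225,310:335].astype(int)-a[205:225,310:335]).mean())
```

```text
[ 0.09   0.692  1.881 -0.889  0.891  0.824] [545.9 -49.4  63. ]
[[ 0.037  0.999 -0.02 ]
 [ 0.793 -0.042 -0.608]
 [-0.608  0.007 -0.794]]
28.089333333333332
```

>>> {"api": "move_arm", "payload": {"commands": [[[0,0,0],[0,0,0],0.4],[[0,0,0],[0,0,0],0.4],[[0,0,0],[0,0,0],0.4],[[0,0,0],[0,0,0],0.4],[[0,0,0],[0,0,0],0.4],[[0,0,0],[0,0,0],0.4],[[0,0,0],[0,0,0],0.4]]}}

```text
t: 32.85
eef_pos: [546.1, -48.3, 63.0]
tcp_rot: [3.132, 0.655, 1.526]
ft_force: [-0.3, 3.6, 5.3]
opening: 0.674
grip_force: 30.0
```

>>> {"api": "move_arm", "payload": {"commands": [[[0,0,1],[0,0,0],0.4],[[0,0,3],[0,0,0],0.4],[[0,0,4],[0,0,0],0.4],[[0,0,4],[0,0,0],0.4],[[0,0,0],[0,0,0],0.4],[[0,0,0],[0,0,0],0.4]]}}

```text
t: 33.45
eef_pos: [545.9, -48.3, 183.3]
tcp_rot: [3.131, 0.654, 1.525]
ft_force: [0.1, -0.5, -1.7]
opening: 0.67
grip_force: 30.0
```

Run:
```python
from h import *
st()
im=read_camera('scene');cv2.imwrite('pics/raw_s12.png',im)
im=read_camera('top');cv2.imwrite('pics/raw_t12.png',im)
```

```text
[ 0.092  0.509  1.806 -0.762  1.065  0.598] [545.9 -48.3 183.3]
[[ 0.037  0.999 -0.017]
 [ 0.793 -0.039 -0.608]
 [-0.608  0.009 -0.794]]
```

Run:
```python
from h import *
f=lambda q:(R.from_euler('z',q[0])*R.from_euler('y',q[1]+q[2])*R.from_euler('z',q[3])*R.from_euler('y',q[4])*R.from_euler('z',q[5]))
D=[([-1.37162485,.491483807,1.55942842,0,1.09169878,-.10562494],[-3.14058,-.0001124,.3047937])]
s=state();D.append((s['joints'],s['tcp_rot']))
C=[f(q).inv()*R.from_euler('xyz',e) for q,e in D]
for c in C: print(c.as_matrix().round(2).tolist())
Rc=R.from_euler('xyz',s['tcp_rot'])
ax=Rc.as_matrix()[:,1]
for yaw in (97.1,-82.9):
  Rf=R.from_euler('z',yaw,degrees=True)*R.from_rotvec(ax*np.pi/2)*Rc
  for j1 in(-.35,-.5,-.6):
    for q in (1.6,1.9,2.2):
      A=(R.from_euler('z',j1)*R.from_euler('y',q)).inv()*Rf*C[1].inv()
      e=A.as_euler('ZYZ'); print(yaw,j1,q,e.round(2))
  print(Rf.as_matrix().round(3).tolist())
```

```text
[[-0.0, -1.0, -0.0], [1.0, -0.0, 0.0], [-0.0, -0.0, 1.0]]
[[0.0, -1.0, 0.0], [1.0, 0.0, 0.0], [-0.0, 0.0, 1.0]]
97.1 -0.35 1.6 [-0.48  2.35 -2.2 ]
97.1 -0.35 1.9 [-0.39  2.08 -2.05]
97.1 -0.35 2.2 [-0.35  1.8  -1.93]
97.1 -0.5 1.6 [-0.61  2.27 -2.38]
97.1 -0.5 1.9 [-0.5   2.02 -2.19]
97.1 -0.5 2.2 [-0.46  1.75 -2.04]
97.1 -0.6 1.6 [-0.67  2.21 -2.48]
97.1 -0.6 1.9 [-0.57  1.97 -2.28]
97.1 -0.6 2.2 [-0.53  1.71 -2.12]
[[-0.606, -0.084, -0.791], [-0.056, 0.996, -0.064], [0.793, 0.005, -0.609]]
-82.9 -0.35 1.6 [0.51 0.74 0.9 ]
-82.9 -0.35 1.9 [0.77 0.5  0.59]
-82.9 -0.35 2.2 [ 1.37  0.34 -0.06]
-82.9 -0.5 1.6 [0.64 0.82 0.72]
-82.9 -0.5 1.9 [0.88 0.6  0.4 ]
-82.9 -0.5 2.2 [ 1.34  0.46 -0.13]
-82.9 -0.6 1.6 [0.7  0.88 0.61]
-82.9 -0.6 1.9 [0.92 0.68 0.3 ]
-82.9 -0.6 2.2 [ 1.32  0.54 -0.17]
[[0.606, 0.084, 0.791], [0.056, -0.996, 0.064], [0.793, 0.005, -0.609]]
```

```bash
cat > fit.py <<'E'
from h import *
from scipy.optimize import minimize
def rect(a,b,z,n=60):
    t=np.linspace(-.5,.5,n);return np.array([[s*a/2,u*b,z] for s in(-1,1) for u in t]+[[u*a,s*b/2,z] for s in(-1,1) for u in t])
def grad(f):
    g=cv2.GaussianBlur(cv2.cvtColor(cv2.imread(f),cv2.COLOR_BGR2GRAY).astype(np.float32),(0,0),0.8)
    return np.minimum(np.hypot(cv2.Sobel(g,5,1,0),cv2.Sobel(g,5,0,1)),80)
def fit(files,pts,x0,starts=7,span=6):
    G=[(c,grad(f)) for c,f in files]
    def sc(p,det=False):
        c,s=np.cos(p[2]),np.sin(p[2]);W=np.c_[p[0]+c*pts[:,0]-s*pts[:,1],p[1]+s*pts[:,0]+c*pts[:,1],pts[:,2]];r=[]
        for cam,g in G:
            P=np.array([w2px(cam,w) for w in W],np.float32)
            r.append(cv2.remap(g,P[:,0].copy(),P[:,1].copy(),1).mean())
        return r if det else -sum(r)
    best=min((minimize(sc,[x0[0]+dx,x0[1]+dy,x0[2]],method='Nelder-Mead',options=dict(initial_simplex=[[x0[0]+dx,x0[1]+dy,x0[2]],[x0[0]+dx+4,x0[1]+dy,x0[2]],[x0[0]+dx,x0[1]+dy+4,x0[2]],[x0[0]+dx,x0[1]+dy,x0[2]+.04]],maxiter=70)) for dx in(-span,0,span) for dy in(-span,0,span)),key=lambda r:r.fun)
    return best.x.round(3),best.fun,sc(best.x,True)
E
cat > fm.py <<'E'
from fit import *
import h,functools
_i={c:camera_info(c) for c in('top','scene')}
h.camera_info=lambda c:_i[c]
p=np.vstack([rect(130,62,48,25),rect(90,54,48,25),rect(210,124,26,30)])
for fs in ([('top','pics/raw_top0.png')],[('scene','pics/raw_scene0.png')],[('top','pics/raw_top0.png'),('scene','pics/raw_scene0.png')]):
    print(fit(fs,p,[556,-362,.085]))
E
python3 fm.py
```

```text
(array([ 5.54749e+02, -3.58345e+02,  1.08000e-01]), np.float64(-55.439239501953125), [np.float32(55.43924)])
(array([ 5.63345e+02, -3.62632e+02,  1.05000e-01]), np.float64(-73.25313568115234), [np.float32(73.253136)])
(array([ 5.60473e+02, -3.61566e+02,  1.02000e-01]), np.float64(-124.05941009521484), [np.float32(52.993446), np.float32(71.06596)])
```

>>> {"api": "move_arm", "payload": {"commands": [[[0,-1,2],[7.5,-0.3,0],0.4],[[0,-1,2],[7.5,-0.3,0],0.4],[[0,-1,2],[7.5,-0.3,0],0.4],[[0,-1,0],[7.5,-0.3,0],0.4],[[0,-1,0],[7.5,-0.3,0],0.4],[[0,-1,0],[7.5,-0.3,0],0.4],[[0,-1,0],[7.5,-0.3,0],0.4],[[0,-1,0],[7.5,-0.3,0],0.4],[[0,-1,0],[7.5,-0.3,0],0.4],[[0,-1,0],[7.5,-0.3,0],0.4]]}}

```text
t: 34.55
eef_pos: [545.7, -149.2, 241.7]
tcp_rot: [3.14, -0.662, 1.524]
ft_force: [0.4, 0.4, -1.7]
opening: 0.671
grip_force: 30.0
```

```bash
cat > fm2.py <<'E'
from fit import *
import h
_i={c:camera_info(c) for c in('top','scene')}
h.camera_info=lambda c:_i[c]
for n,p in (('open',rect(90,54,48,40)),('hous',rect(130,62,48,40)),('body',rect(210,124,26,50)),('o+h',np.vstack([rect(90,54,48,30),rect(130,62,48,30)]))):
  for c,f in (('top','pics/raw_top0.png'),('scene','pics/raw_scene0.png'),('top','pics/raw_t11.png')):
    print(n,c,fit([(c,f)],p,[558,-362,.1])[:2])
st()
E
python3 fm2.py
```

```text
open top (array([ 5.61145e+02, -3.62583e+02,  1.12000e-01]), np.float64(-66.27206420898438))
open scene (array([ 5.56962e+02, -3.60365e+02,  6.70000e-02]), np.float64(-78.96752166748047))
open top (array([ 5.42260e+02, -3.55165e+02, -4.00000e-03]), np.float64(-44.312171936035156))
hous top (array([ 5.60857e+02, -3.54769e+02,  8.80000e-02]), np.float64(-49.63755416870117))
hous scene (array([ 5.61816e+02, -3.63339e+02,  9.70000e-02]), np.float64(-76.56067657470703))
hous top (array([ 5.66746e+02, -3.58252e+02,  2.85000e-01]), np.float64(-38.485374450683594))
body top (array([ 5.57187e+02, -3.58513e+02,  9.70000e-02]), np.float64(-71.8093490600586))
body scene (array([ 5.63126e+02, -3.62431e+02,  1.05000e-01]), np.float64(-75.5269546508789))
body top (array([ 5.76762e+02, -3.47970e+02, -3.60000e-02]), np.float64(-39.16421890258789))
o+h top (array([ 5.52680e+02, -3.53618e+02,  1.11000e-01]), np.float64(-51.597900390625))
o+h scene (array([ 5.58329e+02, -3.62072e+02,  7.30000e-02]), np.float64(-74.76766204833984))
o+h top (array([ 5.41882e+02, -3.55352e+02,  1.90000e-02]), np.float64(-35.26520919799805))
[-0.637  0.519  1.597  0.541  1.453 -0.775] [ 545.7 -149.2  241.7]
[[ 0.037  0.999  0.03 ]
 [ 0.788 -0.048  0.614]
 [ 0.614  0.002 -0.789]]
```

>>> {"api": "move_arm", "payload": {"commands": [[[0,-2,0],[7.5,-0.3,0],0.4],[[0,-2,0],[7.5,-0.3,0],0.4],[[0,0,0],[0,0,-7],0.4],[[0,0,0],[0,0,-7],0.4],[[0,0,0],[0,0,-7],0.4],[[0,0,0],[0,0,-7],0.4],[[0,0,0],[0,0,-7],0.4],[[0,0,0],[0,0,-7],0.4],[[0,0,0],[0,0,0],0.4]]}}

```text
t: 35.45
eef_pos: [544.6, -187.3, 241.5]
tcp_rot: [-3.136, -0.917, 0.784]
ft_force: [-0.0, -0.2, -1.5]
opening: 0.673
grip_force: 30.0
```

```bash
python3 -c "
from h import *
st()"
```

```text
[-0.842  0.446  1.902  1.038  1.168 -0.683] [ 544.6 -187.3  241.5]
[[ 0.43   0.709  0.558]
 [ 0.43  -0.705  0.564]
 [ 0.794 -0.003 -0.608]]
```

>>> {"api": "move_arm", "payload": {"commands": [[[0,-2.9,0],[0,0,-6.67],0.4],[[0,-2.9,0],[0,0,-6.67],0.4],[[0,-2.9,0],[0,0,-6.67],0.4],[[0,-2.9,0],[0,0,-6.67],0.4],[[0,-2.9,0],[0,0,-6.67],0.4],[[0,-2.9,0],[0,0,-6.67],0.4],[[0,0,0],[0,0,0],0.4],[[0,0,0],[0,0,0],0.4]]}}

```text
t: 36.25
eef_pos: [546.3, -361.8, 241.9]
tcp_rot: [-3.141, -0.917, 0.097]
ft_force: [-0.1, 1.4, -0.8]
opening: 0.67
grip_force: 30.0
```

```bash
cat > tgt.py <<'E'
from h import *
st()
s=state();Rf=R.from_euler('xyz',s['tcp_rot']).as_matrix()
Rg=R.from_euler('xyz',[3.132,.655,1.526]).as_matrix()
v=Rg.T@np.array([0,14.3,-13]); o=Rf@v
# cover axes: standing: cover z=-y world (yawed), cover x along tool y
cz=Rg.T@np.array([Rg[1,1]*0-0.04,-1,0]); print('cover z now',(Rf@cz).round(3),'outer c',(s['eef_pos']+o).round(1))
print('yaw err deg', np.degrees(np.arctan2(Rf[1,1],Rf[0,1]))+90-5.16)
print('shift cm',((np.array([558.8,-362.5,60])-s['eef_pos']-o)/10).round(2))
E
python3 tgt.py
```

```text
[-0.988  0.429  1.934  1.343  0.804 -0.533] [ 546.3 -361.8  241.9]
[[ 0.605  0.097  0.79 ]
 [ 0.059 -0.995  0.077]
 [ 0.794 -0.    -0.608]]
cover z now [ 1.000e-03  1.000e-03 -1.001e+00] outer c [ 559.1 -359.9  256.2]
yaw err deg 0.3995037345858172
shift cm [ -0.03  -0.26 -19.62]
```

>>> {"api": "move_arm", "payload": {"commands": [[[0,-0.26,-3],[0,0,-0.4],0.4],[[0,0,-4],[0,0,0],0.4],[[0,0,-4],[0,0,0],0.4],[[0,0,-3.5],[0,0,0],0.4],[[0,0,-2],[0,0,0],0.4],[[0,0,-1],[0,0,0],0.4],[[0,0,0],[0,0,0],0.4],[[0,0,0],[0,0,0],0.4]]}}

```text
t: 37.05
eef_pos: [546.4, -364.9, 68.5]
tcp_rot: [3.139, -0.919, 0.088]
ft_force: [0.2, 0.4, -0.4]
opening: 0.673
grip_force: 30.0
```

```bash
python3 tgt.py
python3 - <<'E'
from h import *
a=read_camera('top');b=read_camera('scene');cv2.imwrite('pics/raw_t13.png',a);cv2.imwrite('pics/raw_s13.png',b)
E
```

```text
[-0.989  0.735  2.036  1.758  0.791 -1.107] [ 546.4 -364.9   68.5]
[[ 0.605  0.086  0.792]
 [ 0.054 -0.996  0.068]
 [ 0.795  0.001 -0.607]]
cover z now [ 0.003 -0.    -1.001] outer c [ 559.3 -363.1   82.8]
yaw err deg -0.19981163730991014
shift cm [-0.05  0.06 -2.28]
```

Creep down, watching the force.

>>> {"api": "move_arm", "payload": {"commands": [[[-0.05,0.06,-0.5],[0,0,0],0.4],[[0,0,-0.3],[0,0,0],0.4],[[0,0,-0.2],[0,0,0],0.4],[[0,0,0],[0,0,0],0.4]]}}

```text
t: 37.55
eef_pos: [545.4, -364.3, 57.5]
tcp_rot: [3.141, -0.917, 0.086]
ft_force: [0.3, -0.5, -0.8]
opening: 0.668
grip_force: 30.0
```

>>> {"api": "move_arm", "payload": {"commands": [[[0,0,-0.2],[0,0,0],0.4],[[0,0,-0.2],[0,0,0],0.4],[[0,0,0],[0,0,0],0.4]]}}

```text
t: 37.85
eef_pos: [545.4, -364.1, 53.5]
tcp_rot: [3.141, -0.917, 0.086]
ft_force: [0.1, 2.2, -1.2]
opening: 0.674
grip_force: 30.0
```

>>> {"api": "move_arm", "payload": {"commands": [[[0,0,-0.2],[0,0,0],0.4],[[0,0,0],[0,0,0],0.4]]}}

```text
t: 38.05
eef_pos: [545.4, -364.0, 51.5]
tcp_rot: [3.141, -0.917, 0.086]
ft_force: [0.4, 3.0, -1.4]
opening: 0.67
grip_force: 30.0
```

The rim has entered, with light side contact (Fy +3), so I ease toward +y and continue.

>>> {"api": "move_arm", "payload": {"commands": [[[0,0.12,0],[0,0,0],0.4],[[0,0,-0.2],[0,0,0],0.4],[[0,0,0],[0,0,0],0.4]]}}

```text
t: 38.35
eef_pos: [545.4, -363.4, 49.5]
tcp_rot: [3.14, -0.917, 0.086]
ft_force: [0.2, 0.4, -1.7]
opening: 0.671
grip_force: 30.0
```

>>> {"api": "move_arm", "payload": {"commands": [[[0,0,-0.2],[0,0,0],0.4],[[0,0,0],[0,0,0],0.4]]}}

```text
t: 38.55
eef_pos: [545.4, -363.3, 47.5]
tcp_rot: [3.141, -0.917, 0.086]
ft_force: [-0.7, -0.5, -0.3]
opening: 0.67
grip_force: 30.0
```

>>> {"api": "move_arm", "payload": {"commands": [[[0,0,-0.15],[0,0,0],0.4],[[0,0,0],[0,0,0],0.4]]}}

```text
t: 38.75
eef_pos: [545.5, -363.3, 46.1]
tcp_rot: [3.141, -0.918, 0.086]
ft_force: [-0.1, 0.0, -1.0]
opening: 0.674
grip_force: 30.0
```

>>> {"api": "move_arm", "payload": {"commands": [[[0,0,-0.1],[0,0,0],0.4],[[0,0,0],[0,0,0],0.4]]}}

```text
t: 38.95
eef_pos: [545.7, -363.2, 46.0]
tcp_rot: [3.14, -0.919, 0.086]
ft_force: [-2.4, 0.8, 6.2]
opening: 0.668
grip_force: 29.9
```

>>> {"api": "move_arm", "payload": {"commands": [[[0,0,-0.1],[0,0,0],0.4],[[0,0,0],[0,0,0],0.4]]}}

```text
t: 39.15
eef_pos: [545.7, -363.3, 45.3]
tcp_rot: [3.139, -0.92, 0.087]
ft_force: [-5.7, 1.2, 8.7]
opening: 0.675
grip_force: 30.0
```

>>> {"api": "move_arm", "payload": {"commands": [[[0,0,0.1],[0,0,0],0.6],[[0,0,0],[0,0,0],0.8],[[0,0,0],[0,0,0],0.95],[[0,0,0],[0,0,0],0.95],[[0,0,0],[0,0,0],0.95],[[0,0,0],[0,0,0],0.95]]}}

```text
t: 39.75
eef_pos: [545.5, -363.2, 45.2]
tcp_rot: [3.14, -0.918, 0.086]
ft_force: [0.0, 0.9, 0.4]
opening: 0.943
grip_force: 0.0
```

>>> {"api": "move_arm", "payload": {"commands": [[[-0.8,-0.07,0.6],[0,0,0],0.95],[[-2.4,-0.2,1.8],[0,0,0],0.95],[[-2.4,-0.2,1.8],[0,0,0],0.95],[[-1.6,0,2.5],[0,0,0],0.95],[[0,0,4],[0,0,0],0.95],[[0,0,4],[0,0,0],0.95],[[0,0,4],[0,0,0],0.95],[[0,0,0],[0,0,0],0.95]]}}

```text
t: 40.55
eef_pos: [473.4, -368.7, 237.4]
tcp_rot: [3.129, -0.92, 0.095]
ft_force: [-1.4, -0.4, -0.2]
opening: 0.945
grip_force: 0.0
```

Run:
```python
from h import *
b=read_camera('scene');a=read_camera('top');cv2.imwrite('pics/raw_t14.png',a);cv2.imwrite('pics/raw_s14.png',b)
o=np.zeros((600,800,3),np.uint8)
o[:400,:500]=cv2.resize(b[220:300,180:280],(500,400),interpolation=cv2.INTER_CUBIC)
o[:360,500:]=cv2.resize(a[150:270,370:470],(300,360),interpolation=cv2.INTER_CUBIC)
o[400:,:320]=cv2.resize(b,(320,200))
o[400:,320:640]=cv2.resize(a,(320,200))
cv2.imwrite('pics/m14.png',cv2.convertScaleAbs(o,alpha=1.4))
for z in(58,60,62): print(z,[w2px('scene',[x,y,z]).round(1).tolist() for x,y in((606,-327),(612,-390),(512,-399),(506,-335))])
```

```text
58 [[245.8, 251.7], [223.5, 263.8], [201.9, 243.0], [224.0, 232.1]]
60 [[245.8, 251.1], [223.4, 263.2], [201.8, 242.4], [223.9, 231.5]]
62 [[245.7, 250.5], [223.3, 262.6], [201.6, 241.8], [223.8, 230.9]]
```

View pics/m14.png

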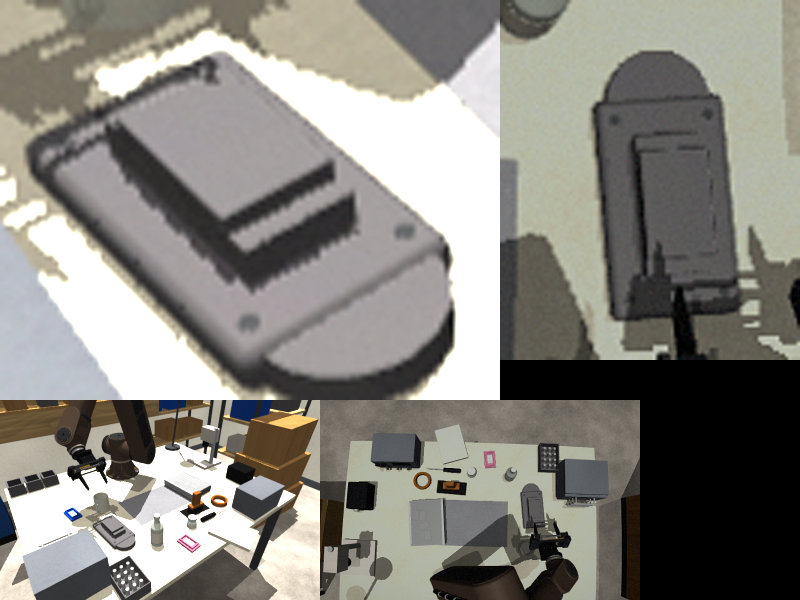

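The cover lies flat and flush on the housing, outer face up, at (220,160). The lid is shut, the sweeper is on its mat, and the gripper is clear.

```bash
python3 -c "
from h import *
print(env.job_done())"
```

```text
the job is handed in; nothing more can be done
None
```

The job is handed in: all four packs are at least 75 mm inside the pen, the sweeper is back upright on its mat, the lid is shut, and the cover sits rim down, fully home in the battery housing. No judging result came back with the hand-in.

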